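# Close and lock the valve module's service lid

### The job

The service lid of the low gas-valve module stands ajar and its slotted quarter-turn fastener is open. Push the lid fully shut, then set a fingertip in the fastener's slot and turn it clockwise a quarter turn, to its stop, so that the lid is locked; then withdraw. Nothing needs gripping: lift nothing, do not turn the fastener before the lid is shut, do not raise the lid further, and leave the things standing around undisturbed.

Things in the scene. Friction and masses are not known exactly. Their poses are not given: they have to be found in the camera images.
- module: Cream instrument box fixed to the bench, 260 mm (its x) by 340 mm (its y) by 110 mm tall. Origin: centre of its underside; z up; its -x side is the front and faces the robot, more or less. The 90 mm on its +y side is a fixed deck at 110 mm height; the rest is an open well covered by the lid.
- lid (a joint): Angle of the lid in rad: 0 is fully shut, growing as the front edge rises. The lid is a cream plate 230 mm (along the module's x) by 250 by 8 mm, centred on module y = -45 mm, free edge in front. The hinge is stiff: the lid stays where it is left; about 1 to 4 N down near the free edge closes it. Shut, its top is 118 mm above the bench.
- lid_hinge (a point): Middle of the lid's hinge line, which runs along the module's y axis at module x = +100 mm, y = -45 mm, 110 mm above the bench (the lid's underside). Its axes are the module's.
- lid_edge (a point): Point on the lid's top face, mid-width, 13 mm in from the free front edge and 217 mm from the hinge line: a good place to push. The flat strip there, between the free edge and the fastener's collar, is 29 mm wide. It moves with the lid; its axes are the lid's (with the lid shut, the module's).
- fastener (a joint): Turn of the slotted head in rad: 0 open (slot parallel to the lid's front edge), 1.571 locked, at the stop (slot pointing from front edge to hinge). Grows clockwise seen from above. Stays where it is left; friction 0.08 N m (4 N at 20 mm from the axis). Once locked, a cam under the lid stands beneath a catch and holds the lid shut; if the lid is not shut the cam cannot pass.
- slot (a point): Centre of the slot's floor, on the turning axis, 121 mm above the bench with the lid shut. Its z is the axis (outward from the lid), its y runs along the slot; both move with lid and head. The head is a round bare-aluminium disc 75 mm across, its axis 75 mm in from the lid's free front edge, mid-width. The slot runs right across it, 30 mm wide, 12 mm deep, with flat dark floor and upright walls.
- collar (a point): Centre of the collar's top rim, on the turning axis, 23 mm above the lid's underside (133 mm above the bench with the lid shut). The black collar is fixed to the lid, 80 mm inside and 92 mm outside diameter; it surrounds the head flush with its top and closes the slot's ends, so there is no outside to grip.
- tin: Bystander, loose: flat aluminium tin, 48 mm across, 26 mm tall, standing on the module's fixed deck. Origin: centre of its underside.
- vial: Bystander, loose: small amber vial, 24 mm across, 45 mm tall, standing on the module's fixed deck. Origin: centre of its underside.
- flask: Bystander, loose: white plastic bottle, 64 mm across, 130 mm tall, beside the module; its place may be swapped with the carton's. Origin: centre of its underside.
- carton: Bystander, loose: cardboard carton, 60 x 60 x 50 mm, beside the module; its place may be swapped with the bottle's. Origin: centre of its underside.
- driver: Bystander, loose: screwdriver lying on the bench in front of the module. Origin: centre of its underside.
- spanner: Bystander, loose: wrench lying on the bench to the left of the module. Origin: centre of its underside.
- beaker: Bystander, loose: glass beaker, 66 mm across, 80 mm tall, to the right of the module. Origin: centre of its underside.

How it is judged:
By the outcome, as a careful person would: the job done as asked, in the order asked, and still so for the second after the job is handed in, with the robot touching nothing.
It also fails if it takes over 48 s, if anything falls off the work surface, if the arm or the gripper's body presses on something with over 40 N, if the wrist force passes 120 N, or if a joint passes its speed limit or range.

### The arm

A 6-joint arm with a two-finger parallel gripper is mounted at the origin on the work surface. World frame = base frame: x ahead of the robot, y to its left, z up, the work surface at z = 0. Lengths are in m, angles in rad, forces in N, time in s.
With the tool pointing down it reaches from about 0.375 to 0.975 m from the base axis. Payload 3.8 kg.
Tool frame: the origin (TCP) lies midway between the tips of the shut fingers; the grasp point (between the pads) lies 19 mm behind it; x points along the fingers, y is the direction in which the jaws open and shut, and the axes are right-handed (so a half turn about x gives the same grasp; the last joint's range is limited). The gripper opens to 85 mm and grips with 20 to 120 N. Pads are 22 mm wide; open, the fingers measure 114 mm over their backs; the gripper's body (76 mm by 85 mm) begins 54 mm behind the grasp point. The pads swing forward as they close: fully open they stand 13 mm farther back than shut.
Start: joints at [-0.037, 0.264, 1.604, -0, 1.274, -0.037], TCP at [0.675, -0, 0.231] pointing down, gripper open.
Joint ranges: [-2.63, 2.63], [-0.94, 2.18], [0.31, 2.57], [-1.31, 4.45], [0, 2.66], [-2.55, 2.55]. Speed limits (rad/s): [2.57, 2.57, 3.14, 3.14, 3.14, 3.14].

### API

Orientations are given as a rotation vector (axis times angle).
In Python, from workcell import read_state, read_camera, get_calibration, finish_job gives the robot as it stands. The module is installed in compiled form; this text tells all that it offers.
- The arm moves only by the shell command python3 -m creep 'ROWS' [FORCE]. ROWS is JSON, a list of rows, each a list of 3 entries, a list of its own where there are three numbers: the closure in counts, from 0 (fully open) to 255 (shut), then the shift along the world's x, y, z in mm, then the turn about the world's z in rad. In form: [[hand, [tx, ty, tz], spin], ...]. A call has exactly 8 rows; each row shifts and turns the commanded pose from where the row before left it; what a row does not reach is not made up. A row lasts 1/12 s, in which the tool goes at most 41.7 mm and 7.16 degrees, less where a joint would pass 70% of its speed; a pose out of reach is approached as far as the arm can. A call is refused whole if a number of a shift passes 41.7 or a number of a turn 0.125, either way. A call with a gripper value outside its range is refused whole. The fingers move at their own pace and stop on an object; FORCE is the grip in N (left out, the last holds). Time passes only in rows, so rows that do not move let the fingers close, or fill a call up. It gives the time, the measured TCP pose, the force and the opening at its end, in the units of the state.
- read_state(): the state, without advancing time (a new reading comes with each control period).
- read_camera(name): name is "scene" or "side" or "wrist"; returns (picture, depth): 400x640x3 uint8, blue, green, red; 400x640 float32, m along the optical axis (not along the pixel's ray), 0 where there is no reading.
- get_calibration(name): a dict with "K" (3x3 intrinsics, pixels), "eye" and "orientation" of the camera in the world. Camera axes: x right, y down, z forward; pixel columns grow to the right and rows downward; lengths in m; the calibration is good to about 2 mm. The wrist camera is an equidistant fisheye: a pixel r from the principal point sees the ray r / f radians off the axis. A picture is of the moment at which its call begins: read the wrist's pose just before it. get_calibration takes no time and is no camera call; for the wrist camera it gives the pose at the moment of the call.
- finish_job(): hands the job in, once; it reports no verdict.
The state is a dict: "time": time; "q": joint angles; "joint_vel": joint speeds; "joint_torque": joint torques, N m; "tool_pos": TCP position; "tcp_rot": TCP orientation; "wrist_force": force on the tool from outside, world axes, zero at the start; "torque": the same for the moment, N m; "width": opening from 0.0 (shut) to 1.0 (fully open).
Only numpy, scipy, OpenCV 4.12 (cv2) and the standard library are available. Lean on these libraries where they do the work, as an engineer would, in place of code of your own. Each camera call takes 0.05 s, during which the arm holds its last target.

## Working session

There is one attempt and no reset: what is moved stays moved. The work goes in short steps, Python scripts to look and compute and a shell command to move; the robot and the scene stay as the last step left them, time stands still between calls to the robot, and variables do not carry over. Pictures are saved under pics/ and viewed, and the job is handed in when it is done.

```bash
mkdir -p pics; cat > h.py <<'E'
import numpy as np,cv2
from workcell import *
from scipy.spatial.transform import Rotation as R
def rot(c):
    o=np.array(c["orientation"],float)
    return o if o.shape==(3,3) else R.from_rotvec(o).as_matrix()
def pts(c,d):
    K=np.array(c["K"]);v,u=np.indices(d.shape)
    P=np.stack([(u-K[0,2])/K[0,0]*d,(v-K[1,2])/K[1,1]*d,d],-1)
    return P@rot(c).T+np.array(c["eye"])
E
python3 - <<'E'
from h import *
print(read_state())
for n in("scene","side","wrist"):
    c=get_calibration(n);print(n,c)
    p,d=read_camera(n);cv2.imwrite(f"pics/{n}0.png",p);np.savez(f"{n}0.npz",p=p,d=d)
E
```

```text
{'time': 0.0, 'q': array([-3.69236976e-02,  2.64778536e-01,  1.60540465e+00, -1.42719120e-07,
        1.27369552e+00, -3.68810564e-02]), 'joint_vel': array([ 0.00036699, -0.00117359,  0.00127023,  0.00062726, -0.00070235,
        0.0002626 ]), 'joint_torque': array([ 6.10465631e-04, -5.15121067e+01, -3.67308676e+01, -4.07824507e-05,
        1.31324201e-02,  1.46811578e-05]), 'tool_pos': array([6.74254285e-01, 9.65444005e-06, 2.29928377e-01]), 'tcp_rot': array([ 1.20821199,  1.2109236 , -1.21087328]), 'wrist_force': array([ 0.07574319, -0.22524899,  0.31100872]), 'torque': array([ 0.02026491,  0.01587774, -0.03528651]), 'width': 0.9983569103509227}
scene {'K': array([[514.16781969,   0.        , 323.05501432],
       [  0.        , 514.16781969, 196.31285027],
       [  0.        ,   0.        ,   1.        ]]), 'eye': array([ 1.22128266, -0.14337792,  0.96104831]), 'orientation': array([-2.08837278, -1.43484316,  0.51910596])}
side {'K': array([[439.79890184,   0.        , 316.69757068],
       [  0.        , 439.79890184, 197.26305527],
       [  0.        ,   0.        ,   1.        ]]), 'eye': array([0.44159317, 0.99574331, 0.87821244]), 'orientation': array([-0.27186751,  2.78095609, -1.29921707])}
wrist {'K': array([[309.70691629,   0.        , 318.24057839],
       [  0.        , 309.70691629, 206.04181624],
       [  0.        ,   0.        ,   1.        ]]), 'eye': array([0.67540004, 0.07452327, 0.37328726]), 'orientation': array([ 2.84622803e+00,  1.44518898e-03, -2.79478926e-03])}
```

View pics/scene0.png

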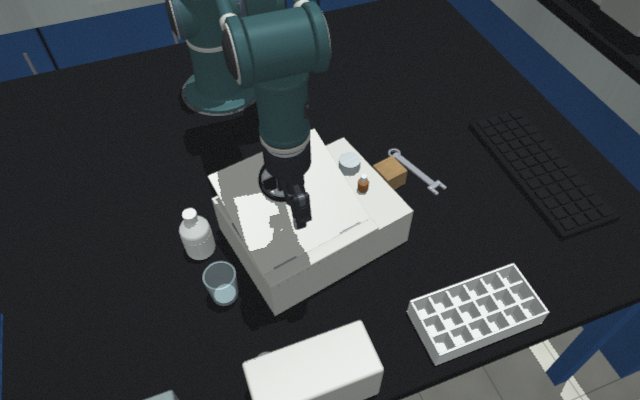

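View pics/side0.png

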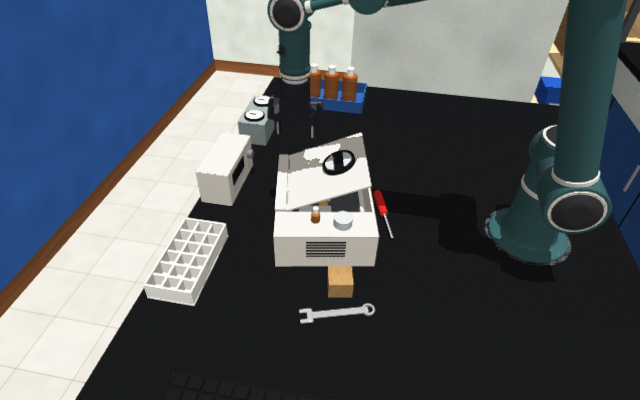

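View pics/wrist0.png

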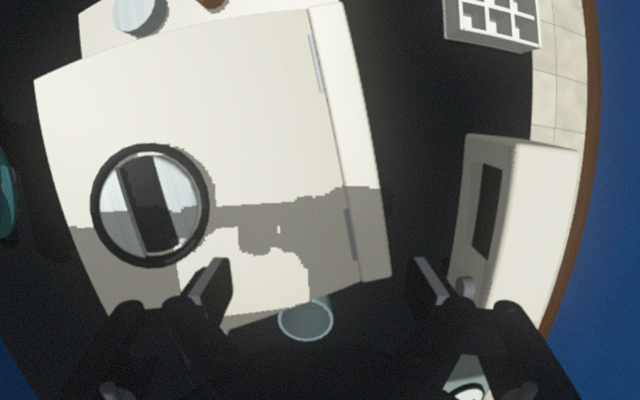

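The scene view shows the module around pixel (310,220), with the arm hiding its fastener. In the side view the lid is ajar, with the fastener at about (338,162), the tin at (343,220) and the vial at (315,215). The wrist view shows the collar at (150,205), with the slot roughly parallel to the front edge. Next I'll measure the module and lid from depth.

```bash
cat >> h.py <<'E'
def wpts(c,d):
    K=np.array(c["K"]);v,u=np.indices(d.shape)
    a=(u-K[0,2])/K[0,0];b=(v-K[1,2])/K[1,1];r=np.hypot(a,b)+1e-9
    s=np.tan(np.minimum(r,1.5))/r
    P=np.stack([a*s*d,b*s*d,d],-1)
    return P@rot(c).T+np.array(c["eye"])
def cream(p):
    h=cv2.cvtColor(p,cv2.COLOR_BGR2HSV); return (h[...,2]>75)&(h[...,1]<60)
E
python3 - <<'E'
from h import *
for n in("scene","side","wrist"):
    z=np.load(n+"0.npz");c=get_calibration(n);d=z["d"];P=(wpts if n=="wrist" else pts)(c,d)
    m=cream(z["p"])&(d>0)&(d<3)&(P[...,0]>.4)&(P[...,0]<1.0)&(abs(P[...,1])<.35)
    # deck
    k=m&(abs(P[...,2]-.11)<.004)
    Q=P[k];print(n,"deck n",len(Q))
    if len(Q)>50:
        r=cv2.minAreaRect((Q[:,:2]*1000).astype(np.float32));print(r, cv2.boxPoints(r).round())
    k=m&(P[...,2]>.124)&(P[...,2]<.4)
    # normals smooth: ransac plane
    Q=P[k];rng=np.random.default_rng(0);best=None
    for i in range(300):
        a=Q[rng.choice(len(Q),3,False)];nn=np.cross(a[1]-a[0],a[2]-a[0])
        if np.linalg.norm(nn)<1e-6: continue
        nn/=np.linalg.norm(nn);ii=abs((Q-a[0])@nn)<.003
        if best is None or ii.sum()>best.sum():best=ii
    S=Q[best];mu=S.mean(0);nn=np.linalg.svd(S-mu,full_matrices=False)[2][2];nn*=np.sign(nn[2])
    print("lid n",len(S),len(Q),nn,"tilt",np.arccos(nn[2]),"dir",np.arctan2(nn[1],nn[0]),mu)
    ex=np.r_[-nn[:2],0] ; ex=-ex/np.linalg.norm(ex) # horizontal
    print("yaw of tilt",np.arctan2(ex[1],ex[0]),"z range",S[:,2].min(),S[:,2].max())
E
```

```text
scene deck n 2974
((698.80517578125, 41.03375244140625), (526.9222412109375, 437.8034973144531), 4.800257205963135) [[ 418.  237.]
 [ 455. -199.]
 [ 980. -155.]
 [ 943.  281.]]
lid n 8006 9832 [0.35157645 0.0725276  0.93334546] tilt 0.367174237620079 dir 0.20343870813082898 [0.59646858 0.008483   0.1566703 ]
yaw of tilt 0.20343870813082898 z range 0.12400580559737595 0.2019267229873537
side deck n 2412
((680.7703857421875, 94.981689453125), (303.3143310546875, 571.0756225585938), 67.1907958984375) [[ 359.   66.]
 [ 885. -156.]
 [1003.  124.]
 [ 476.  345.]]
lid n 3293 4103 [0.35371156 0.07277181 0.93251938] tilt 0.3694685831330845 dir 0.2029064744870312 [0.57512178 0.04005586 0.16096971]
yaw of tilt 0.2029064744870312 z range 0.12407580466035861 0.20165985093629935
wrist deck n 5248
((664.167236328125, 86.614990234375), (210.39712524414062, 542.780029296875), 63.579986572265625) [[ 374.  113.]
 [ 860. -128.]
 [ 954.   60.]
 [ 468.  302.]]
lid n 58960 67091 [0.354781   0.07529949 0.93191224] tilt 0.3711462205127018 dir 0.2091386962268971 [0.58792298 0.04411561 0.15768517]
yaw of tilt 0.20913869622689713 z range 0.12400085055069482 0.20283871480742618
```

```bash
python3 - <<'E'
from h import *
for n in("wrist","side"):
    z=np.load(n+"0.npz");c=get_calibration(n);d=z["d"];P=(wpts if n=="wrist" else pts)(c,d)
    nn=np.array([.3538,.0735,.9324]);nn/=np.linalg.norm(nn)
    mu=np.array([0.58792298,0.04411561,0.15768517]) if n=="wrist" else np.array([0.57512178,0.04005586,0.16096971])
    ex=np.array([nn[2],0,0])*0+np.array([np.cos(.205),np.sin(.205),0]);ex-=ex@nn*nn;ex/=np.linalg.norm(ex);ey=np.cross(nn,ex)
    L=(P-mu)@np.stack([ex,ey,nn],1)
    ok=(d>0)&(d<3)&(P[...,2]>.1)
    k=ok&(abs(L[...,2]-.015)<.003)&(P[...,0]<.65)&(abs(L[...,1])<.2)
    lab,st=cv2.connectedComponentsWithStats(k.astype(np.uint8))[1:3]
    i=1+np.argmax(st[1:,4]);Q=L[lab==i]
    (cc,r)=cv2.minEnclosingCircle((Q[:,:2]*1000).astype(np.float32))
    print(n,"collar",cc,r,len(Q),"x",np.percentile(Q[:,0],[0,1,99,100]),"y",np.percentile(Q[:,1],[0,1,99,100]))
    W=mu+(np.array([*cc,15])/1000)@np.stack([ex,ey,nn])
    print("collar world",W,"slot",W-.012*nn)
    # slot floor
    k=ok&(abs(L[...,2]-.003)<.003)&(np.hypot(L[...,0]-cc[0]/1e3,L[...,1]-cc[1]/1e3)<.036)
    Q=L[k];r=cv2.minAreaRect((Q[:,:2]*1000).astype(np.float32));print("slot floor rect",r,len(Q))
    k=ok&(abs(L[...,2])<.003)&cream(z["p"])&(P[...,0]<.85)
    lab,st=cv2.connectedComponentsWithStats(k.astype(np.uint8))[1:3];i=1+np.argmax(st[1:,4]);Q=L[lab==i]
    r=cv2.minAreaRect((Q[:,:2]*1000).astype(np.float32));print("lid rect",r)
    q=np.percentile(Q[:,0],[0,1,99,100]);print("x",q,"y",np.percentile(Q[:,1],[0,1,99,100]))
    th=np.arccos(nn[2])
    # rotate about hinge: collar dist to hinge .158 along lid, .023 above
    H=W-.023*nn+.158*ex; print("hinge world",H)
    e=np.array([np.cos(.205),np.sin(.205),0]);
    S=H-.158*e;print("slot axis when shut",S,"edge now",H-.217*ex+.008*nn,"edge shut",H-.217*e+[0,0,.008])
E
```

```text
wrist collar (-46.295345306396484, -20.368757247924805) 46.19134521484375 4905 x [-0.09166497 -0.08956314 -0.00188615 -0.00020538] y [-0.06583892 -0.0638712   0.02354245  0.02538777]
collar world [0.55511369 0.01648744 0.18839966] slot [0.55086798 0.01560542 0.17721056]
slot floor rect ((-47.61311340332031, -20.335723876953125), (28.9339656829834, 71.74008178710938), 0.03089768812060356) 3350
lid rect ((-6.4619903564453125, -20.635665893554688), (250.67576599121094, 231.09429931640625), 89.96199798583984)
x [-0.12194516 -0.11784832  0.10639117  0.10907838] y [-0.14602127 -0.13985179  0.10178522  0.10473184]
hinge world [0.69121366 0.04479071 0.10985844]
slot axis when shut [0.53652202 0.0126271  0.10985844] edge now [0.49594568 0.00418469 0.19573374] edge shut [0.47875742 0.00061664 0.11785844]
side collar (-32.263648986816406, -16.62192726135254) 47.967132568359375 338 x [-0.07760123 -0.07642896  0.01106094  0.01168306] y [-0.06458046 -0.06022502  0.02850614  0.03133913]
collar world [0.55435924 0.01875976 0.18661391] slot [0.55011353 0.01787774 0.17542481]
slot floor rect ((-30.852813720703125, -22.421899795532227), (27.90221405029297, 55.30392837524414), 0.225380077958107) 117
lid rect ((21.26947021484375, 27.36407470703125), (343.5070495605469, 259.0815124511719), 89.75170135498047)
x [-0.10816953 -0.10611517  0.14644622  0.15149922] y [-0.14437214 -0.13901453  0.17853637  0.19855522]
hinge world [0.69045921 0.04706303 0.10807268]
slot axis when shut [0.53576757 0.01489942 0.10807268] edge now [0.49519123 0.00645701 0.19394799] edge shut [0.47800297 0.00288896 0.11607268]
```

```bash
python3 -m creep '[[255,[0,0,10],0.111],[255,[0,0,10],0.111],[255,[-12,0,10],0.111],[255,[-12,0,0],0.111],[255,[-12,0,0],0.111],[255,[-12,0,0],0.111],[255,[-12,0,0],0.111],[255,[-12,0,0],0.111]]' 30
python3 -m creep '[[255,[-13,0,0],0.111],[255,[-13,0,0],0.111],[255,[-13,1,0],0.111],[255,[-13,1,0],0.111],[255,[-13,1,0],0.111],[255,[-13,1,0],0.111],[255,[-13,0,0],0.111],[255,[-13,0,0],0.111]]'
python3 - <<'E'
from h import *
s=read_state();print(s['q'],s['tool_pos'],R.from_rotvec(s['tcp_rot']).as_matrix(),s['width'],s['wrist_force'])
for n in("scene","wrist"):cv2.imwrite(f"pics/{n}1.png",read_camera(n)[0])
E
```

```text
time: 0.82
tool_pos: [0.6021, 0.0, 0.2608]
tcp_rot: [0.53, 1.506, -0.53]
wrist_force: [-0.0, -0.1, -0.3]
width: -0.004
time: 1.48
tool_pos: [0.498, 0.0041, 0.2609]
tcp_rot: [-0.165, 1.565, 0.166]
wrist_force: [-0.1, -0.2, 0.3]
width: -0.002
[-4.18645084e-02 -9.28263876e-02  1.93480314e+00 -1.52265249e-05
  1.30028371e+00 -1.82344408e+00] [0.49804839 0.00405399 0.26087956] [[-6.67835526e-04 -2.09229807e-01  9.77866270e-01]
 [ 1.32892861e-05  9.77866486e-01  2.09229862e-01]
 [-9.99999777e-01  1.52726280e-04 -6.50273465e-04]] -0.0022030280318946025 [-0.11728994 -0.23384663  0.31585721]
```

View pics/scene1.png

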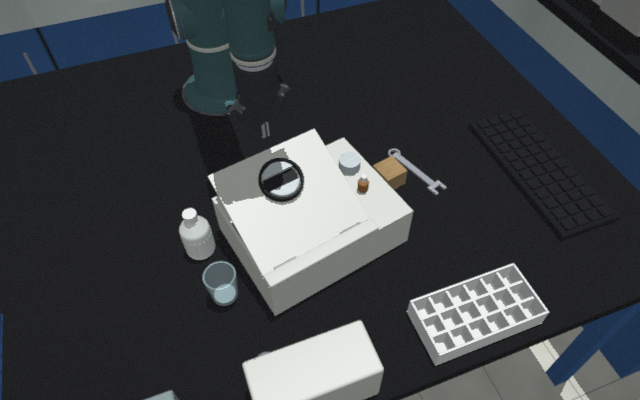

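View pics/wrist1.png

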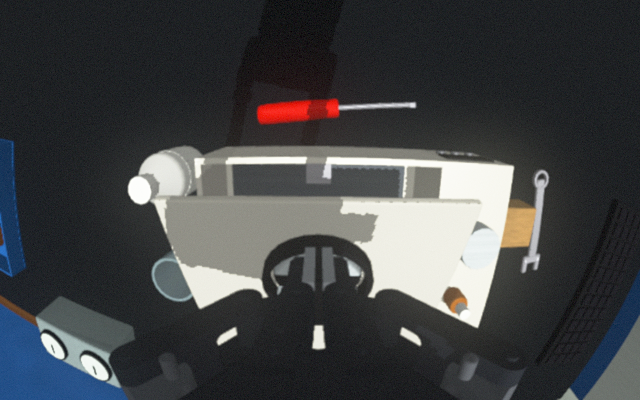

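The pictures show the shut fingers above the front strip and the lid still ajar, with nothing disturbed. Next I'll lower the tool and push.

```bash
python3 -m creep '[[255,[-1,0,-12],0],[255,[-1,0,-12],0],[255,[-1,0,-12],0],[255,[0,0,-10],0],[255,[0,0,-6],0],[255,[0,0,-4],0],[255,[0,0,-3],0],[255,[0,0,-3],0]]'
python3 -m creep '[[255,[-1,0,-3],0],[255,[-1,0,-3],0],[255,[-1,0,-3],0],[255,[-1,0,-3],0],[255,[-1,0,-3],0],[255,[-1,0,-3],0],[255,[-1,0,-3],0],[255,[-1,-1,-3],0]]'
```

```text
time: 2.25
tool_pos: [0.4963, 0.004, 0.1991]
tcp_rot: [-0.161, 1.565, 0.161]
wrist_force: [0.4, -0.7, 1.0]
width: 0.001
time: 2.92
tool_pos: [0.488, 0.0033, 0.1751]
tcp_rot: [-0.161, 1.564, 0.162]
wrist_force: [0.9, 2.1, 1.3]
width: -0.002
```

```bash
python3 -m creep '[[255,[-1,0,-4],0],[255,[-1,0,-4],0],[255,[-1,-1,-4],0],[255,[-1,0,-4],0],[255,[-1,-1,-4],0],[255,[-1,0,-4],0],[255,[-1,0,-4],0],[255,[-1,-1,-4],0]]'
python3 -m creep '[[255,[-1,0,-4],0],[255,[-1,0,-4],0],[255,[0,0,-4],0],[255,[0,0,-3],0],[255,[0,0,-3],0],[255,[0,0,-2],0],[255,[0,0,-1],0],[255,[0,0,-1],0]]'
```

```text
time: 3.58
tool_pos: [0.48, 0.0001, 0.1429]
tcp_rot: [-0.161, 1.564, 0.161]
wrist_force: [-0.5, 1.2, 0.9]
width: -0.001
time: 4.25
tool_pos: [0.4778, 0.0001, 0.121]
tcp_rot: [-0.161, 1.565, 0.161]
wrist_force: [-0.7, -0.6, 1.9]
width: 0.004
```

```bash
python3 -m creep '[[255,[0,0,-1],0],[255,[0,0,-1],0],[255,[0,0,-1],0],[255,[0,0,-0.5],0],[255,[0,0,-0.5],0],[255,[0,0,0],0],[255,[0,0,0],0],[255,[0,0,0],0]]'
```

```text
time: 4.92
tool_pos: [0.4781, 0.0001, 0.118]
tcp_rot: [-0.161, 1.565, 0.161]
wrist_force: [-3.4, -0.5, 5.0]
width: 0.001
```

```bash
python3 -m creep '[[255,[0,0,-1],0],[255,[0,0,-0.5],0],[255,[0,0,-0.5],0],[255,[0,0,0],0],[255,[0,0,0],0],[255,[0,0,0],0],[255,[0,0,0],0],[255,[0,0,0],0]]'
```

```text
time: 5.58
tool_pos: [0.4781, 0.0, 0.1179]
tcp_rot: [-0.161, 1.565, 0.161]
wrist_force: [-7.4, 1.0, 18.2]
width: -0.0
```

```bash
python3 -m creep '[[255,[0,0,5],0],[255,[0,0,10],0],[162,[0,0,15],0],[162,[0,0,15],0],[162,[0,0,15],0],[162,[0,0,15],0],[162,[0,0,10],0],[162,[0,0,0],0]]'
python3 - <<'E'
from h import *
s=read_state();print(s['tool_pos'],s['width'],s['wrist_force'])
for n in("scene","wrist","side"):
    c=get_calibration(n);p,d=read_camera(n);cv2.imwrite(f"pics/{n}2.png",p);np.savez(f"{n}2.npz",p=p,d=d,**c)
    P=(wpts if n=="wrist" else pts)(c,d)
    H=np.array([.6884,.0442,.110]);a=.205;e=np.array([np.cos(a),np.sin(a),0]);f=np.array([-e[1],e[0],0])
    L=(P-H)@np.stack([e,f,[0,0,1]],1)
    k=(d>0)&cream(p)&(L[...,0]<-.01)&(L[...,0]>-.22)&(abs(L[...,1])<.115)&(abs(L[...,2]-.008)<.03)
    Q=L[k];A=np.c_[Q[:,:2],np.ones(len(Q))];m=np.ones(len(Q),bool)
    for _ in range(6):
        w=np.linalg.lstsq(A[m],Q[m,2],rcond=None)[0];m=abs(A@w-Q[:,2])<.004
    print(n,"slope",w,m.sum())
    k=(d>0)&(abs(L[...,2]-.023)<.004)&(abs(L[...,0]+.155)<.07)&(abs(L[...,1])<.07)
    lab,st=cv2.connectedComponentsWithStats(k.astype(np.uint8))[1:3];i=1+np.argmax(st[1:,4]);Q=P[lab==i]
    print("collar",cv2.minEnclosingCircle((Q[:,:2]*1000).astype(np.float32)),len(Q))
    cx=np.array([-.155,0])
    k=(d>0)&(abs(L[...,2]-.011)<.004)&(np.hypot(L[...,0]+.155,L[...,1])<.036)
    Q=L[k]
    if len(Q)>30: print("floor",cv2.minAreaRect((Q[:,:2]*1000).astype(np.float32)),len(Q))
E
```

```text
time: 6.25
tool_pos: [0.48, -0.0001, 0.2032]
tcp_rot: [-0.162, 1.56, 0.16]
wrist_force: [1.4, -0.3, 0.4]
width: 0.366
[ 4.79977263e-01 -8.96287641e-05  2.03197053e-01] 0.3657176147683281 [ 1.38180035 -0.33711266  0.41208178]
scene slope [-0.00022691  0.00020607  0.0078642 ] 7462
collar ((538.3740844726562, 12.07080364227295), 46.917152404785156) 760
floor ((-159.86376953125, -0.749725341796875), (25.646160125732422, 69.59258270263672), 1.0177114009857178) 280
wrist slope [-4.83180032e-05 -1.46771919e-03  8.58519059e-03] 18940
collar ((502.7931213378906, 5.725895881652832), 30.493711471557617) 2176
floor ((-151.4034881591797, -0.3239326477050781), (25.152122497558594, 53.8958854675293), 0.14362472295761108) 1616
side slope [-0.00043553  0.00021669  0.00712144] 3092
collar ((535.472412109375, 17.780118942260742), 48.82742691040039) 341
floor ((-156.6626434326172, -3.1481475830078125), (63.97975158691406, 28.07234764099121), 87.11754608154297) 129
```

View pics/scene2.png

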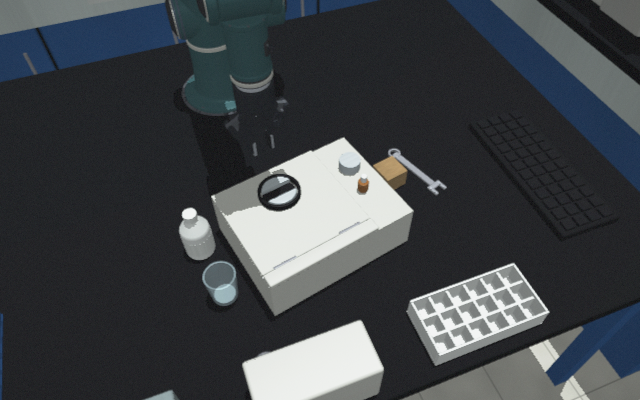

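View pics/wrist2.png

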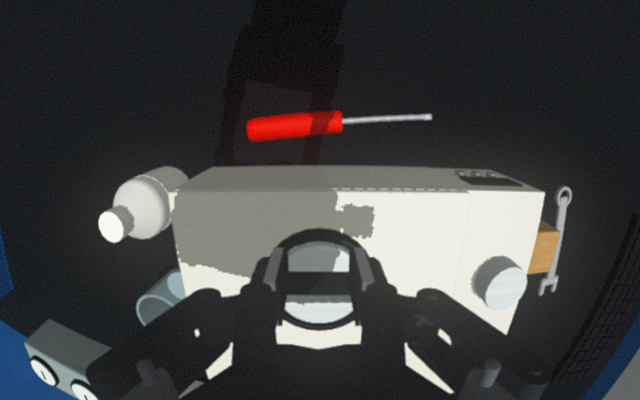

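The scene picture shows the lid flat on the box, with a fitted slope near 0. The collar is at about (280,190) and the slot still lies along the front edge. Next I'll move over the slot.

```bash
python3 -m creep '[[162,[10,2,0],0],[162,[10,2,0],0],[162,[10,2,0],0],[162,[10,2,0],0],[162,[10,2,0],0],[162,[9,3,0],0],[162,[0,0,0],0],[162,[0,0,0],0]]'
python3 -m creep '[[162,[0,0,-12],0],[162,[0,0,-12],0],[162,[0,0,-12],0],[162,[0,0,-10],0],[162,[0,0,-8],0],[162,[0,0,0],0],[162,[0,0,0],0],[162,[0,0,0],0]]'
python3 - <<'E'
from h import *
s=read_state();print(s['tool_pos'],s['width'],s['wrist_force'],s['torque'])
for n in("scene","wrist"):
    c=get_calibration(n);p,d=read_camera(n);p=p[140:250,220:360] if n=="scene" else p[180:360,200:440]
    cv2.imwrite(f"pics/{n}3.png",cv2.resize(p,None,fx=3,fy=3))
E
```

```text
time: 7.07
tool_pos: [0.5374, 0.0132, 0.2]
tcp_rot: [-0.161, 1.566, 0.162]
wrist_force: [-0.8, 0.7, -0.5]
width: 0.362
time: 7.73
tool_pos: [0.5373, 0.013, 0.1465]
tcp_rot: [-0.161, 1.564, 0.161]
wrist_force: [0.1, 0.0, 0.1]
width: 0.364
[0.53726641 0.01298244 0.14654248] 0.36411984081676313 [0.1064801  0.0193478  0.11665729] [ 0.04793616  0.01904196 -0.03241156]
```

View pics/scene3.png

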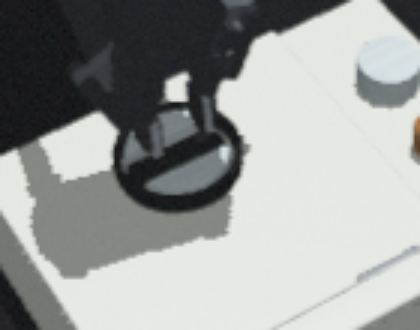

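View pics/wrist3.png

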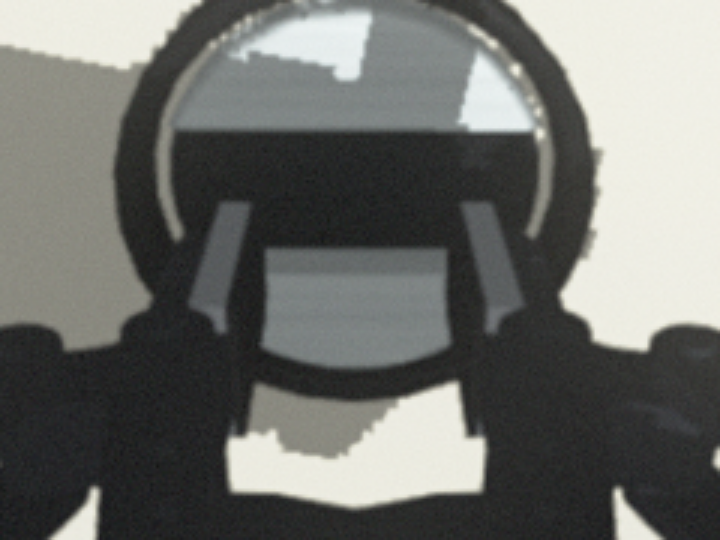

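Both tips stand over the dark slot (crop rows about 130–250), centred across the collar at about column 356. I'll lower slowly from here.

```bash
python3 -m creep '[[162,[0,0,-4],0],[162,[0,0,-4],0],[162,[0,0,-3],0],[162,[0,0,-3],0],[162,[0,0,-2],0],[162,[0,0,-1],0],[162,[0,0,-1],0],[162,[0,0,0],0]]'
```

```text
time: 8.5
tool_pos: [0.5369, 0.013, 0.128]
tcp_rot: [-0.161, 1.565, 0.161]
wrist_force: [-0.3, -0.4, -0.5]
width: 0.367
```

```bash
python3 -m creep '[[162,[0,0,-2],0],[162,[0,0,-1],0],[162,[0,0,-1],0],[162,[0,0,-1],0],[162,[0,0,-1],0],[162,[0,0,0],0],[162,[0,0,0],0],[162,[0,0,0],0]]'
```

```text
time: 9.17
tool_pos: [0.537, 0.013, 0.1223]
tcp_rot: [-0.161, 1.565, 0.161]
wrist_force: [-0.1, -0.8, 0.1]
width: 0.363
```

```bash
python3 -m creep '[[162,[0,0,-1],-0.02],[162,[0,0,-1],-0.04],[162,[0,0,0],-0.05],[162,[0,0,0],-0.05],[162,[0,0,0],-0.05],[162,[0,0,0],-0.05],[162,[0,0,0],-0.05],[162,[0,0,0],-0.05]]'
python3 - <<'E'
from h import *
s=read_state();print(s['tool_pos'],s['width'],s['wrist_force'],s['torque'])
for n in("scene",):
    p,d=read_camera(n);p=p[140:250,220:360]
    cv2.imwrite(f"pics/{n}4.png",cv2.resize(p,None,fx=4,fy=4))
E
```

```text
time: 9.83
tool_pos: [0.5366, 0.0132, 0.1205]
tcp_rot: [0.124, 1.568, -0.124]
wrist_force: [-2.0, 2.1, 2.1]
width: 0.364
[0.53657931 0.01319566 0.12046181] 0.36447515811243575 [-1.96324498  2.10555665  2.13331726] [0.11305359 0.29256608 0.01494301]
```

View pics/scene4.png

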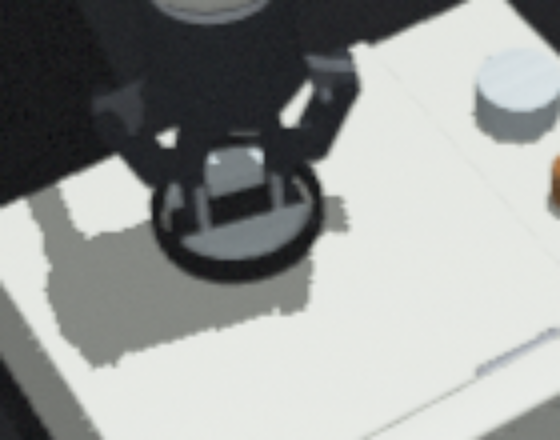

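The tips sit in the slot, and the slot line near (240,205) has turned with them. I'll keep turning.

```bash
python3 -m creep '[[162,[0,0,0],-0.07],[162,[0,0,0],-0.07],[162,[0,0,0],-0.07],[162,[0,0,0],-0.07],[162,[0,0,0],-0.07],[162,[0,0,0],-0.07],[162,[0,0,0],-0.07],[162,[0,0,0],-0.07]]'
python3 -m creep '[[162,[0,0,0],-0.07],[162,[0,0,0],-0.07],[162,[0,0,0],-0.07],[162,[0,0,0],-0.07],[162,[0,0,0],-0.07],[162,[0,0,0],-0.07],[162,[0,0,0],-0.07],[162,[0,0,0],-0.07]]'
python3 -c "
from h import *
s=read_state();print(s['torque'],s['q'])"
```

```text
time: 10.55
tool_pos: [0.5367, 0.0133, 0.1205]
tcp_rot: [0.562, 1.498, -0.561]
wrist_force: [-2.1, 1.3, 2.9]
width: 0.364
time: 11.22
tool_pos: [0.5372, 0.013, 0.1205]
tcp_rot: [0.991, 1.333, -0.99]
wrist_force: [-0.5, 0.4, 0.6]
width: 0.362
[0.01795824 0.10100177 0.11087969] [-2.21227796e-02  1.01885727e-01  2.01023996e+00 -1.22431195e-04
  1.02907752e+00 -3.15256737e-01]
```

```bash
for i in 1; do python3 -m creep '[[162,[0,0,0],-0.04],[162,[0,0,0],-0.03],[162,[0,0,0],-0.03],[162,[0,0,0],-0.03],[162,[0,0,0],-0.02],[162,[0,0,0],-0.02],[162,[0,0,0],0],[162,[0,0,0],0]]'; done
python3 -c "
from h import *
s=read_state();print(s['torque'],s['q'][5])"
```

```text
time: 11.88
tool_pos: [0.5372, 0.0128, 0.1205]
tcp_rot: [1.116, 1.266, -1.115]
wrist_force: [-0.5, -1.8, 1.2]
width: 0.367
[-0.23969132  0.03071642 -0.01154551] -0.14856950287367515
```

```bash
python3 -m creep '[[162,[0,0,0],-0.02],[162,[0,0,0],-0.02],[162,[0,0,0],-0.02],[162,[0,0,0],-0.01],[162,[0,0,0],-0.01],[162,[0,0,0],0],[162,[0,0,0],0],[162,[0,0,0],0]]'
python3 -c "
from h import *
s=read_state();print(s['torque'],s['q'][5])"
```

```text
time: 12.55
tool_pos: [0.5372, 0.0128, 0.1205]
tcp_rot: [1.175, 1.23, -1.175]
wrist_force: [0.7, -3.0, 2.1]
width: 0.364
[-0.58489202 -0.13485945 -0.00535197] -0.06826816697491118
```

```bash
python3 -m creep '[[162,[0,0,0],-0.02],[162,[0,0,0],-0.02],[162,[0,0,0],-0.01],[162,[0,0,0],-0.01],[162,[0,0,0],0],[162,[0,0,0],0],[162,[0,0,0],0],[162,[0,0,0],0]]'
python3 - <<'E'
from h import *
s=read_state();print(s['tool_pos'],s['width'],s['wrist_force'],s['torque'],s['q'][5])
a=[]
for n in("scene","wrist"):
    p,d=read_camera(n);p=p[140:250,220:360] if n=="scene" else p[180:360,200:440]
    a.append(cv2.resize(p,(560,440)) if n=="scene" else cv2.resize(p,(720,540)))
    cv2.imwrite(f"pics/{n}5.png",a[-1])
E
```

```text
time: 13.22
tool_pos: [0.5372, 0.0127, 0.1205]
tcp_rot: [1.219, 1.202, -1.219]
wrist_force: [0.5, -4.8, 2.5]
width: 0.365
[0.53718465 0.01269942 0.12047505] 0.3648744444439019 [ 0.47893849 -4.81121543  2.54503559] [-0.86009005 -0.14985559  0.31175134] -0.008339070733958278
```

View pics/scene5.png

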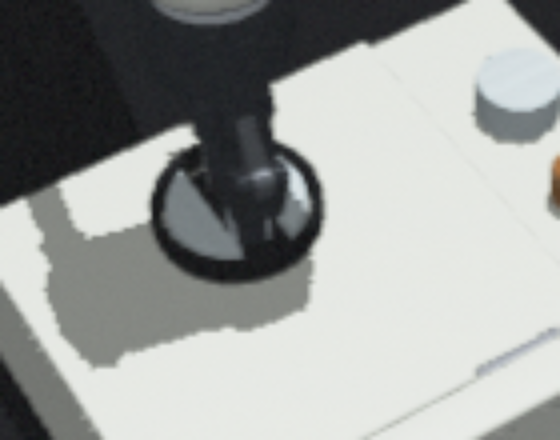

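View pics/wrist5.png

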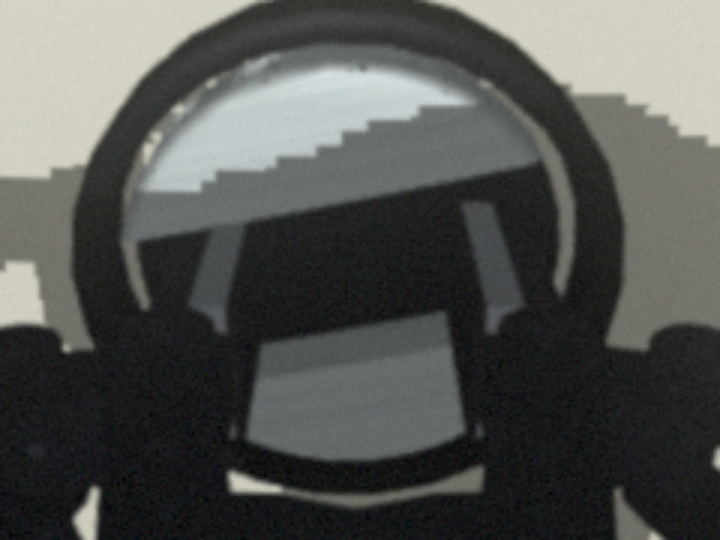

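The wrist view shows the slot edge running from (140,240) to (540,160), about 0.2 rad off the tool. That matches the module's yaw, and the moment keeps rising, so the head is at its stop. I'll ease the turn back within the play and withdraw.

```bash
python3 -m creep '[[162,[0,0,0],0.04],[162,[0,0,0],0.05],[162,[0,0,0],0.05],[162,[0,0,0],0],[162,[0,0,3],0],[162,[0,0,5],0],[162,[0,0,10],0],[162,[0,0,15],0]]'
python3 -m creep '[[162,[0,0,20],0],[162,[0,0,20],0],[162,[-10,0,20],0],[162,[-20,0,15],0],[162,[-20,0,0],0],[162,[-20,0,0],0],[162,[0,0,0],0],[162,[0,0,0],0]]'
python3 - <<'E'
from h import *
s=read_state();print(s['tool_pos'],s['wrist_force'],s['torque'])
for n in("scene","side"):
    c=get_calibration(n);p,d=read_camera(n);cv2.imwrite(f"pics/{n}6.png",p)
    if n=="scene":cv2.imwrite("pics/crop6.png",cv2.resize(p[140:250,220:360],None,fx=4,fy=4))
    P=pts(c,d)
    H=np.array([.6884,.0442,.110]);a=.205;e=np.array([np.cos(a),np.sin(a),0]);f=np.array([-e[1],e[0],0])
    L=(P-H)@np.stack([e,f,[0,0,1]],1)
    k=(d>0)&(L[...,2]<.016)&(L[...,2]>.002)&(np.hypot(L[...,0]+.155,L[...,1])<.038)
    Q=L[k];print(n,"floor",cv2.minAreaRect((Q[:,:2]*1000).astype(np.float32)),len(Q),"pca",np.linalg.svd(Q[:,:2]-Q[:,:2].mean(0),full_matrices=False)[2][0])
    k=(d>0)&cream(p)&(L[...,0]<-.01)&(L[...,0]>-.22)&(abs(L[...,1])<.115)&(abs(L[...,2]-.008)<.03)
    Q=L[k];A=np.c_[Q[:,:2],np.ones(len(Q))];m=np.ones(len(Q),bool)
    for _ in range(6):
        w=np.linalg.lstsq(A[m],Q[m,2],rcond=None)[0];m=abs(A@w-Q[:,2])<.004
    print("slope",w)
    # dewarp top of head
    K=np.array(c["K"]);o=rot(c)
    g=np.stack(np.meshgrid(np.linspace(-.05,.05,400),np.linspace(.05,-.05,400)),-1)
    W=H+(g[...,:1]-.155)*e+g[...,1:]*f+np.array([0,0,.023]);C=(W-np.array(c["eye"]))@o
    mp=(C[...,:2]/C[...,2:]*K[0,0]+K[:2,2]).astype(np.float32)
    cv2.imwrite(f"pics/rect_{n}6.png",cv2.remap(p,mp[...,0],mp[...,1],cv2.INTER_LINEAR))
E
```

```text
time: 13.98
tool_pos: [0.5353, 0.0133, 0.1523]
tcp_rot: [1.115, 1.269, -1.119]
wrist_force: [1.1, -0.7, 0.3]
width: 0.367
time: 14.65
tool_pos: [0.4665, 0.0132, 0.229]
tcp_rot: [1.117, 1.265, -1.115]
wrist_force: [0.6, 0.6, -0.2]
width: 0.361
[0.46646454 0.01319622 0.22895595] [ 0.55606903  0.61643923 -0.1615627 ] [ 0.01977545 -0.0042248  -0.02113894]
scene floor ((-152.83526611328125, 4.573253631591797), (63.71783447265625, 69.95185852050781), 57.0634651184082) 325 pca [0.99930361 0.03731338]
slope [-5.96275981e-05 -2.40010373e-04  7.90559454e-03]
side floor ((-155.61134338378906, -7.595004081726074), (71.3647689819336, 19.642393112182617), 0.120728999376297) 117 pca [-0.99996004 -0.00893965]
slope [8.98071348e-05 6.46875646e-05 7.25563628e-03]
```

View pics/scene6.png

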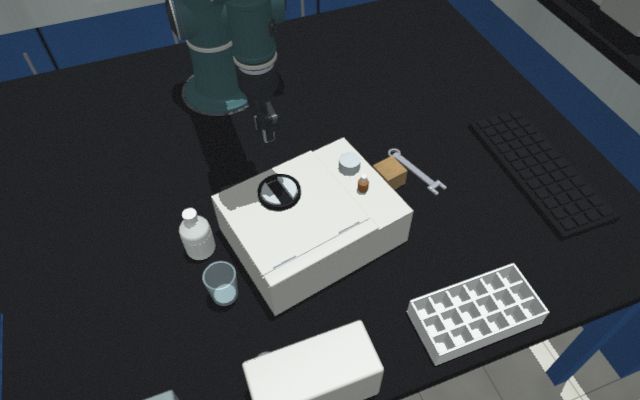

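View pics/rect_scene6.png

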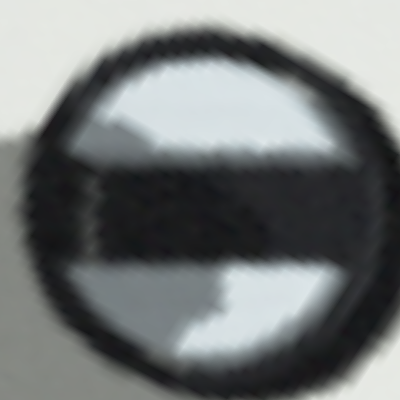

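View pics/side6.png

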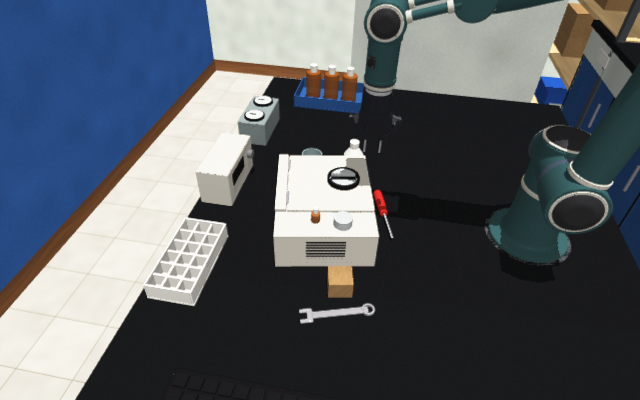

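The flattened view shows the slot level (rows 160–260), pointing from the front edge to the hinge. The lid is flat, the bystanders are where they were and the tool is clear.

```bash
python3 -c "
from workcell import *
print(finish_job())"
```

```text
the job is handed in; nothing more can be done
None
```

The lid is shut and the fastener is turned clockwise to its stop. The tool is withdrawn and the job was handed in at about 15 s.

- **Lid:** I pushed it shut with the closed fingertips near the free edge, and it stopped firmly at 118 mm with about 18 N on it. The final plane fits from the scene and side cameras give a slope under 0.0003 rad.
- **Fastener:** I set both fingertips, slightly apart, in the slot and turned until the moment kept rising while the slot stayed still. The slot now points from the front edge to the hinge. Line fits put it within 0.01 rad of that in the side view and 0.04 rad in the scene view. The scene fit is coarse because its floor mask also caught the head's edge, and the flattened scene picture shows the slot level.
- **Surroundings:** The tin, vial, flask, carton, beaker and spanner look unmoved in the last pictures, as does the screwdriver in the side view; I compared them by eye rather than measuring. The wrist force was near zero after withdrawal.
- **Disagreement:** The side camera's collar centre was about 5 mm off the other two in y. I went by the wrist and scene readings, and the fingertips entered the slot without touching.

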